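# Fit an adjustable wrench to a hold-down nut and tighten it

## Task

The adjustable wrench is already lying round the hold-down nut of the bending jig, but its jaws are too wide. Roll its worm with a fingertip (gently, and do not shove the movable jaw itself) until the jaws just fit the nut, then use the wrench to tighten the nut an eighth of a turn clockwise as seen from above. Leave the wrench lying on the nut and let go, without pushing the other loose things about.

Things in the scene. Friction and masses are not known exactly. Their poses are not given: they have to be found in the camera images.
- wrench: loose steel adjustable wrench, 259 mm long, about 0.55 kg, lying flat on the jig plate, jaws round the nut. Origin: on its underside, where the nut's middle lies when the jaws fit. x runs along the handle away from the nut, y towards the movable jaw, z up. Head: 17 mm thick, to x = 70 mm; throat floor x = 20; fixed jaw y -31 to -15. It can shift some mm and slides up to the nut when pushed there.
- wrench_handle (a point): point on the handle's middle line, 155 mm from the wrench's origin along its x, at mid thickness (8.5 mm above the wrench's underside). The handle is a straight bar 24 mm wide and 12 mm thick from x = 85 to 230 mm, its underside 2.5 mm above the plate. Axes as the wrench's.
- wrench_worm: knurled steel roller, 20 mm diameter, 24 mm long, in a window of the wrench head, on the middle line 46 mm from the wrench's origin towards the handle. Origin: middle of its axis, 11.5 mm above the wrench's underside; axis along the wrench's y (its frame rolls with it). Rigid: a finger may press it with at most 35 N.
- worm_top (a point): top of the worm: 21.5 mm above the wrench's underside, 4.5 mm proud of the head. A fingertip pressed on it and dragged along the wrench's -x (handle to nut) closes the jaws, the other way opens them: 10 mm of drag (1 rad) moves the jaw 0.7 mm. It rolls with 3 to 4 N of drag, so press with 7 to 15 N; once the jaws bear on the nut the drag rises past 5 N and the finger slips. Axes as the wrench's.
- wrench_jaw: movable jaw, a steel block 33 x 16 x 16 mm. Origin: middle of its gripping face, 9 mm above the wrench's underside; axes as the wrench's, the face looks along -y. The jaw opening is the origin's y in the wrench frame plus 15 mm: 34 to 36 mm at the start, 30 mm when snug on the nut. The worm holds it; it yields to about 50 N.
- nut (a joint): turn of the steel hexagon nut, rad, 0 at the start, growing clockwise seen from above (tightening); stiff, about 0.4 N m all the way. An eighth of a turn is 0.785.
- nut_top (a point): middle of the nut's top face, on its (vertical) axis. The nut is 30 mm across flats, 16 mm high, on a 2 mm washer on the plate; a 19 mm stud stands 10 mm out of its top.
- jig_plate: dark steel plate of a bar-bending jig, fixed, level, 200 x 225 x 12 mm, on rubber packing 0 to 9 mm high (differs each time). Origin: on its underside, under the nut's axis. In its frame it spans x -65 to 135 and y -60 to 165 mm; the wrench's handle starts along its y. Three 12 mm bending pins 30 mm high stand at y = -42, x = 50, 85, 120 mm.
- knee_joint: bystander: flat steel orthosis joint bar, 26 x 200 x 12 mm, loose on the bench to the right; origin under its middle
- caliper: bystander: steel caliper, 60 x 200 x 10 mm, loose on the bench in front; origin under its middle

How it is judged:
By the outcome, as a careful person would: the job done as asked, in the order asked, and still so for the second after the job is handed in, with the robot touching nothing.
It also fails if it takes over 72 s, if anything falls off the work surface, if the arm or the gripper's body presses on something with over 40 N, if the wrist force passes 120 N, or if a joint passes its speed limit or range.

## Robot

A 7-joint arm with a two-finger parallel gripper is mounted at the origin on a cart in front of the work surface, level with it; the furniture and walls round the work are solid. World frame = base frame: x ahead of the robot, y to its left, z up, the work surface at z = 0. Lengths are in m, angles in rad, forces in N, time in s.
With the tool pointing down it reaches from about 0.4 to 0.85 m from the base axis. Payload 4.5 kg.
Tool frame: the origin (TCP) lies at the very end of the fingers, on their centre line; the grasp point (between the pads) lies 19 mm behind it (r.grip_depth is the distance from the TCP to the grasp point, in m); z points along the fingers, x is the direction in which the jaws open and shut, and the axes are right-handed (so a half turn about z gives the same grasp; the last joint's range is limited). The gripper opens to 88 mm and grips with 3 to 60 N. Pads are 18 mm wide; open, the fingers measure 123 mm over their backs; the gripper's body (75 mm by 187 mm) begins 45 mm behind the grasp point.
Start: joints at [0.034, 0.689, -0.195, 1.565, 0.157, 0.902, -0.215], TCP at [0.625, 0, 0.239] pointing down, gripper open.
Joint ranges: [-3.01, 3.01], [-0.46, 2.08], [-1.47, 1.51], [0.13, 2.56], [-1, 4.14], [0.04, 2.09], [-2.66, 2.66]. Speed limits (rad/s): [2.57, 2.57, 3.14, 3.14, 3.14, 3.14, 3.14].

## Interface

Orientations are given as a unit quaternion [x, y, z, w].
In Python, from plant import r gives the robot as it stands. The module is installed in compiled form; this text tells all that it offers.
- The arm moves only by the shell command python3 -m jog 'ROWS' [FORCE]. ROWS is JSON, a list of rows, each a list of 5 numbers: the shift along the tool's x, y, z in units of 1 m (1.0 is 1 m), then the turn about the tool's z in units of 360 degrees (1.0 is 360 degrees), then the closure, from 0 (fully open) to 1 (shut). In form: [[dx, dy, dz, yaw, fingers], ...]. A call has 1 to 20 rows; each row shifts and turns the commanded pose from where the row before left it, along the tool's axes as they then stand; what a row does not reach is not made up. A row lasts 1/10 s, in which the tool goes at most 50 mm and 8.59 degrees, less where a joint would pass 70% of its speed; a pose out of reach is approached as far as the arm can. A call with a number of a shift or a turn outside -1 to 1 is refused whole. A call with a gripper value outside its range is refused whole. The fingers move at their own pace and stop on an object; FORCE is the grip in N (left out, the last holds). Time passes only in rows, so rows that do not move let the fingers close. It gives the time, the measured TCP pose, the force and the opening at its end, in the units of the state.
- r.get_state(): the state, without advancing time (a new reading comes with each control period).
- r.snapshot(name): name is "scene" or "side" or "wrist"; returns the picture (480x640x3 uint8, red, green, blue); there is no depth.
- r.get_calibration(name): a dict with "mtx" (3x3 intrinsics, pixels), "R" (3x3) and "t" (3): a world point X has camera coordinates R X + t. Camera axes: x right, y down, z forward; pixel columns grow to the right and rows downward; lengths in m; the calibration is good to about 2 mm. A picture is of the moment at which its call begins: read the wrist's pose just before it. get_calibration takes no time and is no camera call; for the wrist camera it gives the pose at the moment of the call.
- r.finish_job(): hands the job in, once; it reports no verdict.
Trained networks look in the newest picture that a camera, given by its name, has taken for a name from the list of things; names that differ only in an ending like _2 or _b are one class to them, and where a whole thing is asked for, a point or a joint stands for the part that bears it (a point fixed in the world has none). Each returns a list of dicts, best first, with "score" (0 to 1); they miss things now and then, are a little off and sometimes report something else, mostly with a low value. They report only what shows in the picture. A call takes as long as a camera call.
- r.cut_out(thing, camera): "pixels" (480x640 bool, what is visible of it) and "rect" ([left, top, right, bottom] in pixels, round what is visible of it).
The state is a dict: "clock": time; "q": joint angles; "qd": joint speeds; "joint_torque": joint torques, N m; "tool_pos": TCP position; "eef_rot": TCP orientation; "contact_force": force on the tool from outside, world axes, zero at the start; "moment": the same for the moment, N m; "opening": opening from 0.0 (shut) to 1.0 (fully open).
Only numpy, scipy, OpenCV 4.12 (cv2) and the standard library are available. Lean on these libraries where they do the work, as an engineer would, in place of code of your own. Each camera call takes 0.05 s, during which the arm holds its last target.

## Working session

There is one attempt and no reset: what is moved stays moved. The work goes in short steps, Python scripts to look and compute and a shell command to move; the robot and the scene stay as the last step left them, time stands still between calls to the robot, and variables do not carry over. Pictures are saved under pics/ and viewed, and the job is handed in when it is done.

```bash
mkdir -p pics; cat > h.py <<'E'
import numpy as np, cv2
from plant import r
from scipy.spatial.transform import Rotation as R
def snap(cam,name,crop=None,scale=1):
    im=r.snapshot(cam)
    o=im
    if crop: o=o[crop[1]:crop[3],crop[0]:crop[2]]
    if scale!=1: o=cv2.resize(o,None,fx=scale,fy=scale,interpolation=cv2.INTER_CUBIC)
    cv2.imwrite(f'pics/{name}.png',o[:,:,::-1]); return im
def proj(cal,X):
    X=np.atleast_2d(X); c=X@cal['R'].T+cal['t']; p=c@cal['mtx'].T; return p[:,:2]/p[:,2:]
def ray(cal,uv,z):
    uv=np.atleast_2d(uv).astype(float); d=np.linalg.inv(cal['mtx'])@np.c_[uv,np.ones(len(uv))].T
    d=(cal['R'].T@d).T; o=-cal['R'].T@cal['t']; s=(z-o[2])/d[:,2]; return o+s[:,None]*d
def st():
    s=r.get_state(); print('t',round(s['clock'],2),'tcp',np.round(s['tool_pos'],4),'eul',np.round(R.from_quat(s['eef_rot']).as_euler('xyz',degrees=True),2),'F',np.round(s['contact_force'],1),'M',np.round(s['moment'],2),'op',np.round(s['opening'],3),'q',np.round(s['q'],2)); return s
E
python3 - <<'E'
from h import *
s=st(); print(R.from_quat(s['eef_rot']).as_matrix().round(3))
for c in ['scene','side','wrist']:
    snap(c,c+'0'); k=r.get_calibration(c); print(c,np.round(k['mtx'],1).tolist(),np.round(-k['R'].T@k['t'],3),np.round(k['R'],2).tolist())
    for t in ['wrench','jig_plate','nut','wrench_worm','wrench_jaw']:
        for d in r.cut_out(t,c)[:2]: print(c,t,round(d['score'],2),d['rect'],d['pixels'].sum())
E
```

```text
t 0.0 tcp [ 6.244e-01 -1.000e-04  2.379e-01] eul [1.7999e+02 1.0000e-01 0.0000e+00] F [-0.8 -0.7  0.3] M [ 0.03 -0.01  0.  ] op 1.003 q [ 0.03  0.69 -0.19  1.57  0.16  0.9  -0.22]
[[ 1.     0.    -0.002]
 [ 0.    -1.    -0.   ]
 [-0.002  0.    -1.   ]]
scene [[506.0, 0.0, 327.5], [0.0, 506.0, 239.7], [0.0, 0.0, 1.0]] [-0.167 -0.743  0.525] [[0.63, -0.78, 0.02], [-0.39, -0.34, -0.86], [0.67, 0.53, -0.52]]
scene wrench 0.91 [261.9, 218.3, 380.4, 269.3] 1858
scene jig_plate 0.66 [267.3, 208.9, 427.7, 299.0] 5968
scene jig_plate 0.28 [353.3, 257.2, 374.8, 266.7] 139
scene nut 0.48 [355.2, 251.3, 371.8, 263.8] 89
scene wrench_worm 0.47 [336.9, 240.4, 353.0, 253.4] 95
scene wrench_jaw 0.82 [340.7, 253.8, 366.8, 275.9] 283
side [[489.0, 0.0, 321.9], [0.0, 489.0, 246.1], [0.0, 0.0, 1.0]] [ 0.326 -0.914  0.585] [[0.99, -0.14, -0.02], [-0.1, -0.63, -0.77], [0.1, 0.76, -0.64]]
side wrench 0.89 [323.4, 197.4, 384.5, 284.8] 1833
side jig_plate 0.83 [304.8, 213.5, 450.1, 315.2] 8463
side jig_plate 0.54 [321.9, 193.4, 385.7, 282.6] 1739
side nut 0.51 [354.0, 263.3, 371.8, 278.8] 222
side wrench_jaw 0.7 [336.5, 261.1, 350.9, 283.1] 219
side wrench_jaw 0.52 [241.7, 256.3, 275.8, 337.1] 1007
wrist [[341.6, 0.0, 317.6], [0.0, 341.6, 242.4], [0.0, 0.0, 1.0]] [0.624 0.072 0.385] [[1.0, -0.0, 0.0], [-0.0, -0.96, 0.29], [0.0, -0.29, -0.96]]
wrist wrench 0.93 [156.6, 280.6, 226.7, 437.3] 2666
wrist wrench 0.18 [131.8, 327.9, 304.6, 439.6] 6495
wrist jig_plate 0.76 [129.1, 326.1, 304.3, 437.7] 6292
wrist wrench_worm 0.73 [184.2, 418.5, 205.1, 435.4] 308
```

View pics/scene0.png

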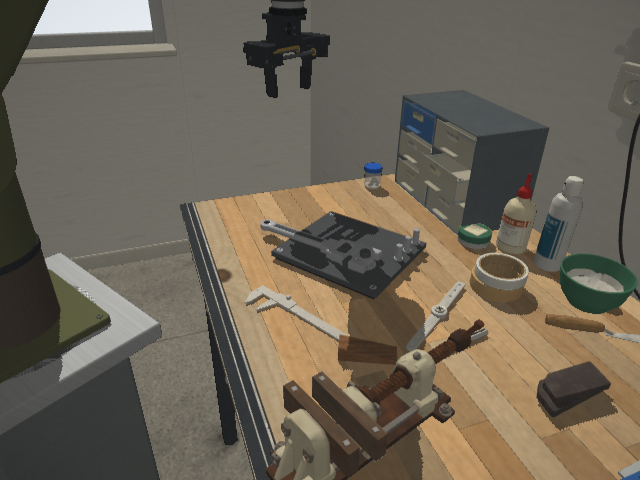

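View pics/side0.png

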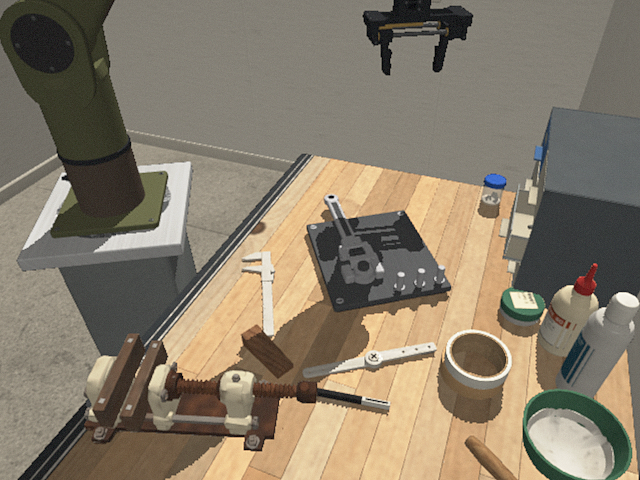

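View pics/wrist0.png

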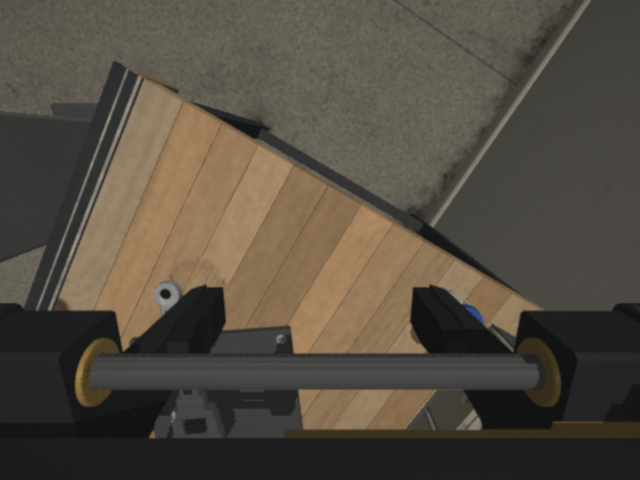

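```bash
python3 - <<'E'
from h import *
a=r.get_calibration('scene');b=r.get_calibration('side');w=r.get_calibration('wrist')
print('nut',ray(a,[363.5,257.5],.035).round(3),ray(b,[362.9,271],.035).round(3))
for z in (.035,):
  print('hole end',ray(w,[167,294],.022).round(3), 'side',ray(b,[332,201],.022).round(3),'scene',ray(a,[267,224],.022).round(3))
print('worm wrist',ray(w,[195,427],.035).round(3))
print('plate corners side',ray(b,[[307,225],[403,211],[449,290],[339,306]],.016).round(3).tolist())
E
```

```text
nut [[ 0.463 -0.324  0.035]] [[ 0.468 -0.332  0.035]]
hole end [[ 0.45  -0.1    0.022]] side [[ 0.452 -0.104  0.022]] scene [[ 0.453 -0.093  0.022]]
worm wrist [[ 0.468 -0.28   0.035]]
plate corners side [[0.394, -0.167, 0.016], [0.587, -0.153, 0.016], [0.602, -0.379, 0.016], [0.419, -0.386, 0.016]]
```

```bash
python3 -m jog '[[-0.0145,0.03,0,0,0],[-0.0145,0.03,0,0,0],[-0.0145,0.03,0,0,0],[-0.0145,0.03,0,0,0],[-0.0145,0.03,0,0,0],[-0.0145,0.03,0,0,0],[-0.0145,0.03,0,0,0],[-0.0145,0.03,0,0,0],[-0.0145,0.03,0,0,0],[-0.0145,0.03,0,0,0],[0,0,0,0,0]]'; python3 - <<'E'
from h import *
st()
w=r.get_calibration('wrist'); snap('wrist','w1')
for t in ['wrench','jig_plate','nut','wrench_worm','wrench_jaw','knee_joint','caliper']:
    for d in r.cut_out(t,'wrist')[:2]:
        p=d['pixels']; m=cv2.moments(p.astype(np.uint8),True); print(t,round(d['score'],2),np.round(d['rect'],1),p.sum(), round(m['m10']/m['m00'],1),round(m['m01']/m['m00'],1))
st()
E
```

```text
clock: 2.0
tool_pos: [0.4766, -0.306, 0.2386]
eef_rot: [1.0, -0.004, -0.001, 0.002]
contact_force: [-0.3, 0.6, -0.4]
opening: 0.999
t 2.0 tcp [ 0.4766 -0.306   0.2386] eul [ 1.7979e+02  1.3000e-01 -5.2000e-01] F [-0.3  0.6 -0.4] M [-0.03 -0.01 -0.03] op 0.999 q [ 0.62  0.61 -0.23  1.75  0.19  0.8   0.3 ]
wrench 0.55 [2.735e+02 1.000e-01 3.444e+02 2.479e+02] 8198 303.4 136.9
nut 0.82 [298.7 210.7 327.6 244. ] 461 311.8 224.6
wrench_worm 0.58 [296.6 176.7 319.4 195. ] 445 308.8 184.6
wrench_jaw 0.7 [276.1 207.4 295.7 247.1] 636 285.9 225.7
knee_joint 0.63 [222.1 334.1 376.3 354.7] 2009 299.1 344.5
knee_joint 0.34 [276.7   2.8 345.2 247.6] 8566 303.5 136.9
caliper 0.84 [121.  124.3 186.5 298. ] 3590 163.4 192.7
t 2.4 tcp [ 0.4807 -0.2988  0.2388] eul [-1.7997e+02 -2.0000e-02  1.2000e-01] F [0.4 0.7 0.5] M [-0.05 -0.01  0.01] op 1.004 q [ 0.62  0.61 -0.24  1.75  0.19  0.8   0.29]
```

View pics/w1.png

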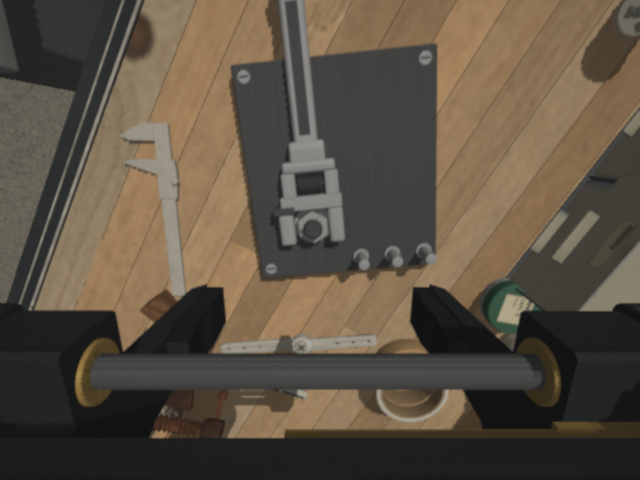

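```bash
python3 -m jog '[[-0.002,0.004,0.015,0,1],[-0.002,0.004,0.015,0,1],[-0.002,0.004,0.015,0,1],[-0.002,0.004,0.015,0,1],[-0.002,0.004,0.015,0,1],[-0.002,0.004,0.015,0,1],[0,0,0.01,0,1],[0,0,0,0,1],[0,0,0,0,1],[0,0,0,0,1],[0,0,0,0,1]]' 15; python3 - <<'E'
from h import *
st()
w=r.get_calibration('wrist'); im=snap('wrist','w2'); np.savez('w2.npz',im=im,**w)
for t in ['wrench','nut','wrench_worm','wrench_jaw']:
    for d in r.cut_out(t,'wrist')[:1]:
        p=d['pixels']; m=cv2.moments(p.astype(np.uint8),True); c=[m['m10']/m['m00'],m['m01']/m['m00']]; print(t,round(d['score'],2),np.round(d['rect'],1),p.sum(), np.round(c,1),ray(w,c,.038).round(4))
st()
E
```

```text
clock: 3.5
tool_pos: [0.4686, -0.324, 0.1395]
eef_rot: [1.0, 0.0, 0.001, 0.0]
contact_force: [0.1, 0.1, -0.3]
opening: 0.024
t 3.5 tcp [ 0.4686 -0.324   0.1395] eul [ 1.7996e+02 -8.0000e-02  2.0000e-02] F [ 0.1  0.1 -0.3] M [-0.    0.05  0.02] op 0.024 q [ 0.64  0.76 -0.2   1.83  0.25  0.58  0.29]
wrench 0.74 [2.663e+02 3.000e-01 3.647e+02 2.663e+02] 13176 [312.1 144.9] [[ 0.4644 -0.2557  0.038 ]]
nut 0.91 [296.1 214.6 338.9 257.3] 805 [318.9 232.9] [[ 0.4693 -0.3193  0.038 ]]
wrench_worm 0.6 [266.6 209.9 296.  264.3] 1242 [283.4 234.9] [[ 0.4426 -0.3208  0.038 ]]
wrench_jaw 0.87 [265.8 208.8 297.5 263.1] 1237 [283.2 234.2] [[ 0.4424 -0.3202  0.038 ]]
t 3.75 tcp [ 0.4681 -0.324   0.139 ] eul [ 1.7999e+02 -2.0000e-02 -0.0000e+00] F [ 0.5  0.5 -0.5] M [-0.03 -0.   -0.01] op 0.005 q [ 0.64  0.76 -0.2   1.83  0.25  0.58  0.29]
```

View pics/w2.png

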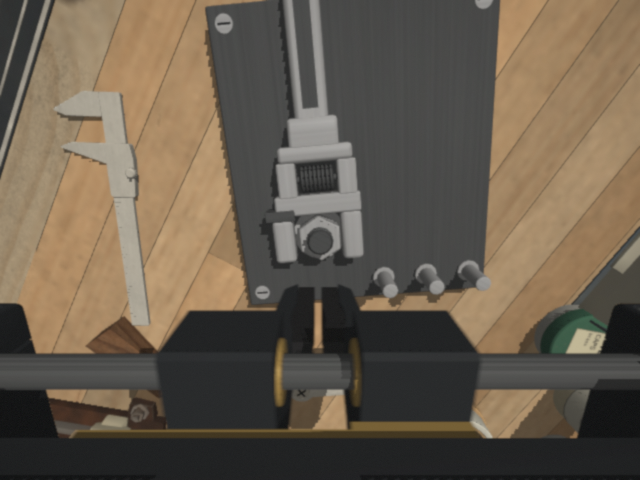

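```bash
python3 - <<'E'
from h import *
d=np.load('w2.npz'); im=d['im'][0:310,200:510]
cv2.imwrite('pics/w2z.png',cv2.resize(d['im'][100:290,235:395],None,fx=3.7,fy=3.15*1.0,interpolation=cv2.INTER_CUBIC)[:,:,::-1]) if 0 else cv2.imwrite('pics/w2z.png',cv2.resize(d['im'][95:290,220:420],None,fx=3,fy=3,interpolation=cv2.INTER_CUBIC)[:,:,::-1])
E
```

```text
(no output)
```

View pics/w2z.png

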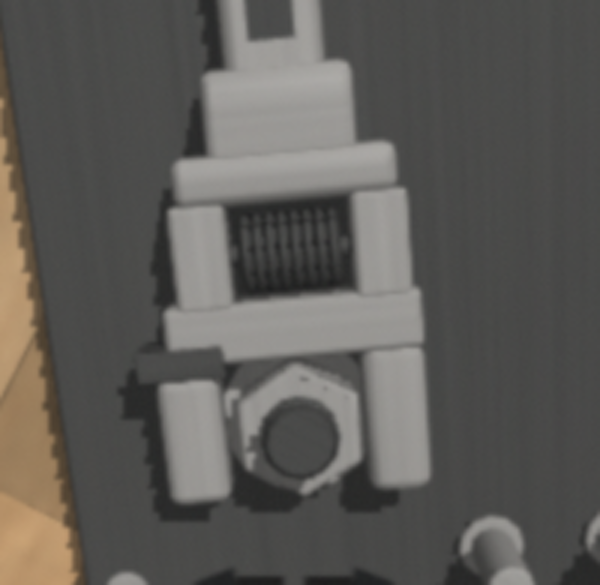

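```bash
cat > fit1.py <<'E'
from h import *
from scipy.optimize import least_squares
d=dict(np.load('w2.npz')); 
def P(l): return np.array(l)/3+[220,95]
# wrench-frame features (x,y,z mm) -> zoomed px
F=[((46,0,21.5),(291,247)),((20,-15,17),(363,352)),((20,-31,17),(423,342))]
# nut features relative nut axis at z=28 : stud
print('stud',[ray(d,P([[300,437]]),zp+.028).round(4).tolist() for zp in (.012,.016,.021)])
print('worm',[ray(d,P([[291,247]]),zp+.0215).round(4).tolist() for zp in (.012,.016,.021)])
pins=ray(d,P([[493,535]]),.016+.03)
print('pin',pins)
for zp in (.012,.016,.021):
    a=ray(d,P([[367,355],[378,485],[222,380],[231,490],[430,480],[423,345]]),zp+.017)[:,:2]
    u=(a[1]-a[0])/np.linalg.norm(a[1]-a[0]); n=np.array([-u[1],u[0]])
    print(zp,'dir',np.degrees(np.arctan2(-u[1],-u[0])),np.degrees(np.arctan2(*(a[2]-a[3])[::-1])),'open',abs((a[2:4]-a[0])@n),'fixw',abs((a[4:]-a[0])@n),'len',np.linalg.norm(a[1]-a[0]))
E
python3 fit1.py
```

```text
stud [[[0.4701, -0.3248, 0.04]], [[0.47, -0.3236, 0.044]], [[0.47, -0.3221, 0.049]]]
worm [[[0.4678, -0.2785, 0.0335]], [[0.4678, -0.2781, 0.0375]], [[0.4678, -0.2776, 0.0425]]]
pin [[ 0.51856385 -0.34869793  0.046     ]]
0.012 dir 95.94677860681546 93.41367122414728 open [0.03758658 0.03891286] fixw [0.0138021 0.0143835] len 0.03529548344119398
0.016 dir 95.94677860681546 93.41367122414738 open [0.03700045 0.03830605] fixw [0.01358687 0.0141592 ] len 0.03474508496254173
0.021 dir 95.94677860681544 93.41367122414731 open [0.0362678  0.03754754] fixw [0.01331783 0.01387883] len 0.034057086864226295
```

```bash
python3 -m jog '[[0,-0.018,0.01,0,1],[0,-0.018,0.02,0,1],[0,-0.017,0.02,0,1],[0,0,0.02,-0.0139,1],[0,0,0.01,0,1],[0,0,0.006,0,1],[0,0,0.004,0,1],[0,0,0,0,1],[0,0,0,0,1]]' 30; python3 - <<'E'
from h import *
st(); snap('side','s1',(300,180,420,300),5)
E
```

```text
clock: 4.65
tool_pos: [0.4684, -0.2715, 0.0493]
eef_rot: [0.999, 0.043, 0.0, 0.0]
contact_force: [-0.2, -0.1, -0.3]
opening: 0.006
t 4.65 tcp [ 0.4684 -0.2715  0.0493] eul [ 1.7996e+02 -6.0000e-02  4.9500e+00] F [-0.2 -0.1 -0.3] M [-0.01  0.   -0.06] op 0.006 q [ 0.52  0.88 -0.13  1.95  0.32  0.33  0.22]
```

View pics/s1.png

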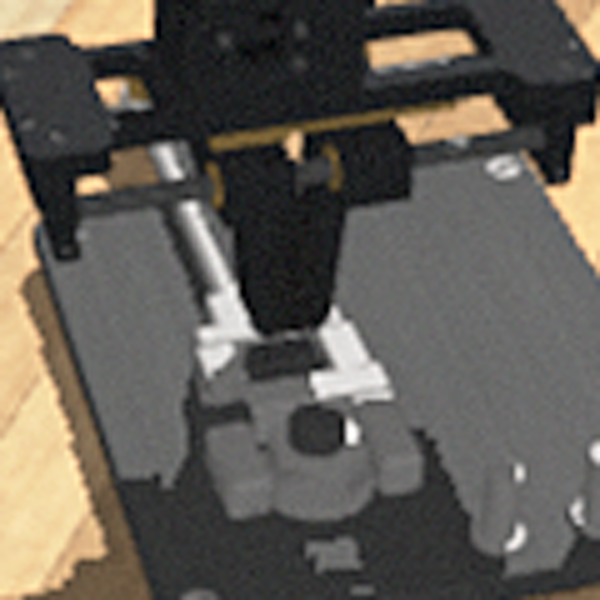

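```bash
python3 -m jog '[[0,0,0.003,0,1],[0,0,0.002,0,1],[0,0,0,0,1]]'; python3 -m jog '[[0,0,0.001,0,1],[0,0,0.001,0,1]]';  python3 -c "
from h import *
st()"
```

```text
clock: 5.0
tool_pos: [0.4679, -0.2709, 0.0435]
eef_rot: [0.999, 0.044, -0.0, -0.0]
contact_force: [-0.5, 0.3, 0.9]
opening: 0.003
clock: 5.2
tool_pos: [0.4681, -0.271, 0.0417]
eef_rot: [0.999, 0.044, 0.0, 0.0]
contact_force: [-0.1, 0.5, -0.2]
opening: 0.005
t 5.2 tcp [ 0.4681 -0.271   0.0417] eul [ 1.8e+02 -1.0e-02  5.0e+00] F [-0.1  0.5 -0.2] M [ 0.06 -0.01 -0.02] op 0.005 q [ 0.51  0.9  -0.12  1.95  0.32  0.31  0.22]
```

```bash
for i in 1; do python3 -m jog '[[0,0,0.001,0,1],[0,0,0,0,1]]'; done
```

```text
clock: 5.4
tool_pos: [0.4681, -0.2712, 0.0409]
eef_rot: [0.999, 0.044, 0.0, 0.0]
contact_force: [-0.2, -0.8, 4.3]
opening: 0.005
```

```bash
python3 -m jog '[[0,0,0.001,0,1],[0,0,0,0,1]]'
```

```text
clock: 5.6
tool_pos: [0.4681, -0.2715, 0.0405]
eef_rot: [0.999, 0.043, 0.0, 0.001]
contact_force: [-0.7, -0.4, 8.4]
opening: 0.007
```

```bash
python3 -m jog '[[0,0,0.001,0,1],[0,0,0,0,1]]'
```

```text
clock: 5.8
tool_pos: [0.4682, -0.2715, 0.0403]
eef_rot: [0.999, 0.044, 0.0, 0.001]
contact_force: [-1.8, -0.0, 16.4]
opening: 0.008
```

```bash
python3 -m jog '[[0,0,-0.0007,0,1],[0,0.001,0,0,1],[0,0.002,0,0,1],[0,0.002,0,0,1]]'; python3 -m jog '[[0,0.002,0,0,1],[0,0.002,0,0,1]]';python3 -m jog '[[0,0.002,0,0,1],[0,0.002,0,0,1]]'
```

```text
clock: 6.2
tool_pos: [0.4684, -0.2744, 0.0404]
eef_rot: [0.999, 0.044, -0.0, -0.001]
contact_force: [-1.4, 4.1, 13.0]
opening: 0.006
clock: 6.4
tool_pos: [0.4688, -0.2782, 0.0404]
eef_rot: [0.999, 0.044, -0.0, -0.001]
contact_force: [-2.4, 4.1, 13.1]
opening: 0.006
clock: 6.6
tool_pos: [0.4691, -0.2822, 0.0404]
eef_rot: [0.999, 0.044, -0.0, -0.001]
contact_force: [-1.6, 4.6, 13.3]
opening: 0.006
```

```bash
python3 -m jog '[[0,0.002,0,0,1],[0,0,-0.004,0,1],[0,-0.008,-0.001,0,1],[0,-0.008,0,0,1],[0,0,0.004,0,1],[0,0,0,0,1]]'; python3 - <<'E'
from h import *
w=snap('side','s2',(300,180,420,300),5)
st()
E
```

```text
clock: 7.2
tool_pos: [0.4682, -0.2683, 0.0405]
eef_rot: [0.999, 0.045, -0.0, -0.001]
contact_force: [-0.1, 4.4, 6.3]
opening: 0.004
t 7.25 tcp [ 0.4683 -0.2683  0.0405] eul [-1.7992e+02 -1.0000e-02  5.1100e+00] F [-0.   3.6  7.3] M [ 0.67  0.12 -0.02] op 0.002 q [ 0.51  0.9  -0.12  1.95  0.32  0.31  0.22]
```

View pics/s2.png

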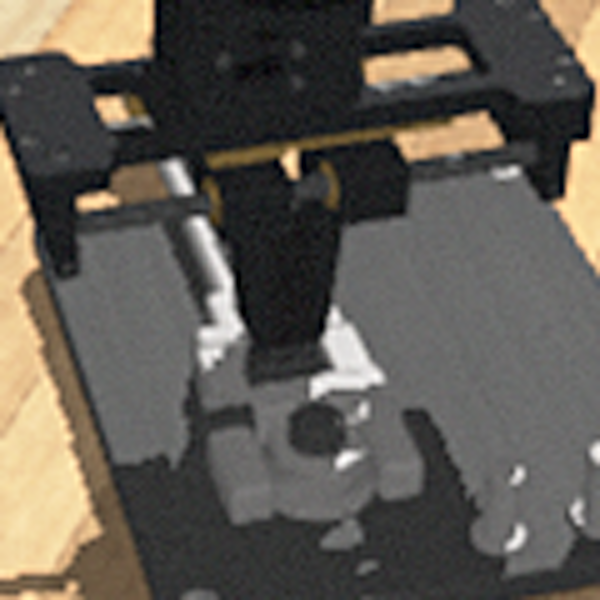

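```bash
python3 -m jog '[[0,0.002,0.0006,0,1],[0,0.002,0,0,1],[0,0.002,0,0,1]]'; python3 -m jog '[[0,0.002,0,0,1],[0,0.002,0,0,1]]';python3 -m jog '[[0,0.002,0,0,1],[0,0.002,0,0,1],[0,0.002,0,0,1]]'
```

```text
clock: 7.55
tool_pos: [0.4688, -0.2741, 0.0404]
eef_rot: [0.999, 0.045, 0.0, -0.001]
contact_force: [-2.0, 3.7, 12.8]
opening: 0.002
clock: 7.75
tool_pos: [0.4691, -0.2781, 0.0404]
eef_rot: [0.999, 0.045, 0.0, -0.001]
contact_force: [-1.3, 4.4, 12.5]
opening: 0.006
clock: 8.05
tool_pos: [0.4696, -0.284, 0.0404]
eef_rot: [0.999, 0.045, 0.0, -0.001]
contact_force: [-2.2, 3.8, 12.8]
opening: 0.006
```

```bash
python3 -m jog '[[0,0,-0.004,0,1],[0,-0.008,-0.001,0,1],[0,-0.008,0,0,1],[0,0,0.004,0,1],[0,0,0.0008,0,1],[0,0.002,0,0,1],[0,0.002,0,0,1]]'; python3 -m jog '[[0,0.002,0,0,1],[0,0.002,0,0,1],[0,0.002,0,0,1]]';python3 -m jog '[[0,0.002,0,0,1],[0,0.002,0,0,1],[0,0.002,0,0,1]]'
```

```text
clock: 8.75
tool_pos: [0.4685, -0.272, 0.0405]
eef_rot: [0.999, 0.045, -0.0, -0.001]
contact_force: [-2.1, 4.1, 10.9]
opening: 0.005
clock: 9.05
tool_pos: [0.469, -0.2781, 0.0405]
eef_rot: [0.999, 0.045, 0.0, -0.001]
contact_force: [-0.4, 4.0, 11.2]
opening: 0.003
clock: 9.35
tool_pos: [0.4696, -0.284, 0.0404]
eef_rot: [0.999, 0.045, -0.0, -0.001]
contact_force: [-1.0, 4.6, 11.1]
opening: 0.004
```

```bash
python3 -m jog '[[0,0,-0.004,0,1],[0,-0.008,-0.001,0,1],[0,-0.008,0,0,1],[0,0,0.004,0,1],[0,0,0.0009,0,1],[0,0.002,0,0,1],[0,0.002,0,0,1]]'; python3 -m jog '[[0,0.002,0,0,1],[0,0.002,0,0,1]]';python3 -m jog '[[0,0.002,0,0,1],[0,0.002,0,0,1]]';python3 -m jog '[[0,0.002,0,0,1],[0,0.002,0,0,1]]'
```

```text
clock: 10.05
tool_pos: [0.4685, -0.2721, 0.0405]
eef_rot: [0.999, 0.045, -0.0, -0.001]
contact_force: [-1.2, 4.3, 10.3]
opening: 0.005
clock: 10.25
tool_pos: [0.4689, -0.2762, 0.0405]
eef_rot: [0.999, 0.045, 0.0, -0.001]
contact_force: [-1.1, 4.5, 10.2]
opening: 0.008
clock: 10.45
tool_pos: [0.4692, -0.2801, 0.0405]
eef_rot: [0.999, 0.045, -0.0, -0.001]
contact_force: [-1.1, 4.4, 9.9]
opening: 0.008
clock: 10.65
tool_pos: [0.4696, -0.2841, 0.0405]
eef_rot: [0.999, 0.045, 0.0, -0.001]
contact_force: [-1.9, 4.1, 9.1]
opening: 0.007
```

Lift and look.

```bash
python3 -m jog '[[0,0,-0.01,0,1],[0,0.01,-0.02,0,1],[0,0.015,-0.025,0,1],[0,0.015,-0.025,0,1],[0,0,-0.015,0,1],[0,0,-0.005,0,1],[0,0,0,0,1],[0,0,0,0,1]]'; python3 - <<'E'
from h import *
st()
w=r.get_calibration('wrist'); im=snap('wrist','w3'); np.savez('w3.npz',im=im,**w)
cv2.imwrite('pics/w3z.png',cv2.resize(im[80:280,220:420],None,fx=3,fy=3,interpolation=cv2.INTER_CUBIC)[:,:,::-1])
E
```

```text
clock: 11.45
tool_pos: [0.4723, -0.3251, 0.1393]
eef_rot: [0.999, 0.044, -0.001, -0.0]
contact_force: [-0.8, -0.2, 0.6]
opening: 0.007
t 11.45 tcp [ 0.4723 -0.3251  0.1393] eul [-1.7994e+02  7.0000e-02  5.0500e+00] F [-0.8 -0.2  0.6] M [ 0.02 -0.02  0.01] op 0.007 q [ 0.66  0.76 -0.23  1.81  0.28  0.6   0.34]
```

View pics/w3z.png

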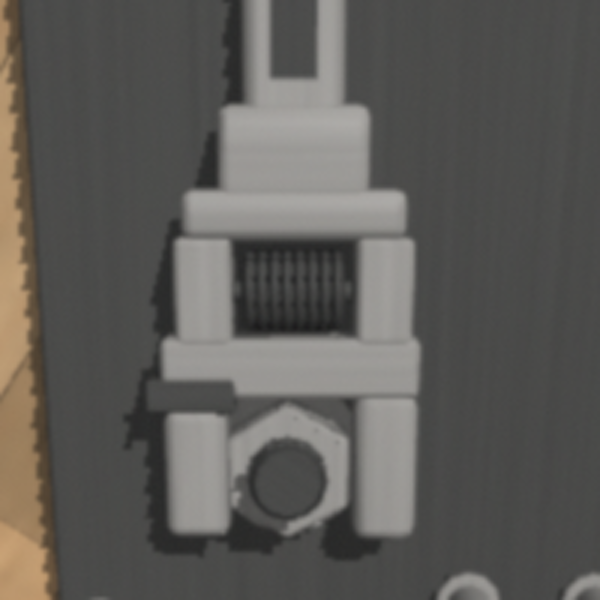

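```bash
python3 -m jog '[[0,-0.018,0.02,0,1],[0,-0.018,0.025,0,1],[0,-0.012,0.025,0,1],[0,-0.008,0.018,0,1],[0,0,0.007,0,1],[0,0,0.003,0,1],[0,0,0.002,0,1],[0,0,0,0,1]]'; python3 -m jog '[[0,0.002,0.0003,0,1],[0,0.002,0,0,1]]'; python3 -m jog '[[0,0.002,0,0,1],[0,0.002,0,0,1]]';python3 -m jog '[[0,0.002,0,0,1],[0,0.002,0,0,1]]'
```

```text
clock: 12.3
tool_pos: [0.4677, -0.2703, 0.0409]
eef_rot: [0.999, 0.043, -0.0, 0.0]
contact_force: [-1.7, 1.6, 3.2]
opening: 0.005
clock: 12.5
tool_pos: [0.4685, -0.2737, 0.0406]
eef_rot: [0.999, 0.044, 0.0, -0.0]
contact_force: [-1.2, 4.7, 6.8]
opening: 0.005
clock: 12.7
tool_pos: [0.4688, -0.2775, 0.0405]
eef_rot: [0.999, 0.044, 0.0, -0.0]
contact_force: [-2.4, 3.8, 6.0]
opening: 0.003
clock: 12.9
tool_pos: [0.4691, -0.2814, 0.0406]
eef_rot: [0.999, 0.044, 0.0, -0.0]
contact_force: [-1.9, 4.3, 6.7]
opening: 0.004
```

```bash
python3 -m jog '[[0,0.002,0.0006,0,1],[0,0.002,0,0,1]]'; python3 -m jog '[[0,0,-0.004,0,1],[0,-0.008,-0.001,0,1],[0,-0.008,0,0,1],[0,0,0.004,0,1],[0,0,0.001,0,1],[0,0.001,0,0,1],[0,0.002,0,0,1]]'; python3 -m jog '[[0,0.002,0,0,1],[0,0.002,0,0,1]]';python3 -m jog '[[0,0.002,0,0,1],[0,0.002,0,0,1]]';python3 -m jog '[[0,0.002,0,0,1],[0,0.002,0,0,1]]'
```

```text
clock: 13.1
tool_pos: [0.4693, -0.2855, 0.0404]
eef_rot: [0.999, 0.044, 0.0, -0.0]
contact_force: [-2.4, 4.5, 10.7]
opening: 0.006
clock: 13.8
tool_pos: [0.4686, -0.2709, 0.0403]
eef_rot: [0.999, 0.045, 0.0, -0.001]
contact_force: [-1.8, 5.0, 16.8]
opening: 0.003
clock: 14.0
tool_pos: [0.4689, -0.2752, 0.0404]
eef_rot: [0.999, 0.045, 0.0, -0.001]
contact_force: [-2.4, 4.3, 17.8]
opening: 0.01
clock: 14.2
tool_pos: [0.4691, -0.2791, 0.0403]
eef_rot: [0.999, 0.045, 0.0, -0.001]
contact_force: [-2.3, 5.6, 17.8]
opening: 0.0
clock: 14.4
tool_pos: [0.4693, -0.2826, 0.0403]
eef_rot: [0.999, 0.045, -0.0, -0.001]
contact_force: [-2.8, 6.4, 17.5]
opening: 0.003
```

```bash
python3 -m jog '[[0,0.001,-0.0006,0,1],[0,0.001,0,0,1]]'; python3 -m jog '[[0,0.001,0,0,1],[0,0.001,0,0,1]]';
```

```text
clock: 14.6
tool_pos: [0.4694, -0.2842, 0.0404]
eef_rot: [0.999, 0.045, -0.0, -0.001]
contact_force: [-0.9, 5.9, 14.0]
opening: -0.001
clock: 14.8
tool_pos: [0.4695, -0.2859, 0.0403]
eef_rot: [0.999, 0.045, -0.0, -0.002]
contact_force: [-1.7, 5.8, 12.8]
opening: 0.003
```

```bash
python3 -m jog '[[0,0,-0.004,0,1],[0,-0.008,-0.001,0,1],[0,-0.008,0,0,1],[0,0,0.004,0,1],[0,0,0.0005,0,1],[0,0.001,0,0,1],[0,0.002,0,0,1]]'; python3 -m jog '[[0,0.002,0,0,1],[0,0.002,0,0,1]]';python3 -m jog '[[0,0.002,0,0,1],[0,0.002,0,0,1]]';python3 -m jog '[[0,0.002,0,0,1],[0,0.002,0,0,1]]'
```

```text
clock: 15.5
tool_pos: [0.4686, -0.2728, 0.0405]
eef_rot: [0.999, 0.045, -0.0, -0.002]
contact_force: [-1.1, 7.2, 9.6]
opening: 0.007
clock: 15.7
tool_pos: [0.4688, -0.2763, 0.0405]
eef_rot: [0.999, 0.045, -0.0, -0.002]
contact_force: [-0.9, 8.4, 10.8]
opening: 0.002
clock: 15.9
tool_pos: [0.4691, -0.28, 0.0405]
eef_rot: [0.999, 0.045, -0.001, -0.002]
contact_force: [-1.7, 8.0, 11.3]
opening: 0.007
clock: 16.1
tool_pos: [0.4696, -0.2843, 0.0405]
eef_rot: [0.999, 0.045, -0.0, -0.002]
contact_force: [-0.6, 7.7, 10.4]
opening: 0.003
```

```bash
python3 -m jog '[[0,0,-0.01,0,1],[0,0.01,-0.02,0,1],[0,0.015,-0.025,0,1],[0,0.015,-0.025,0,1],[0,0,-0.015,0,1],[0,0,-0.005,0,1],[0,0,0,0,1],[0,0,0,0,1]]'; python3 - <<'E'
from h import *
st()
w=r.get_calibration('wrist'); im=snap('wrist','w4'); np.savez('w4.npz',im=im,**w)
cv2.imwrite('pics/w4z.png',cv2.resize(im[80:280,220:420],None,fx=3,fy=3,interpolation=cv2.INTER_CUBIC)[:,:,::-1])
E
```

```text
clock: 16.9
tool_pos: [0.4725, -0.3272, 0.1395]
eef_rot: [0.999, 0.044, -0.001, -0.0]
contact_force: [-1.1, 0.6, -0.3]
opening: 0.005
t 16.9 tcp [ 0.4725 -0.3272  0.1395] eul [-1.7995e+02  7.0000e-02  5.0400e+00] F [-1.1  0.6 -0.3] M [-0.02 -0.03  0.  ] op 0.005 q [ 0.67  0.76 -0.24  1.81  0.29  0.61  0.33]
```

View pics/w4z.png

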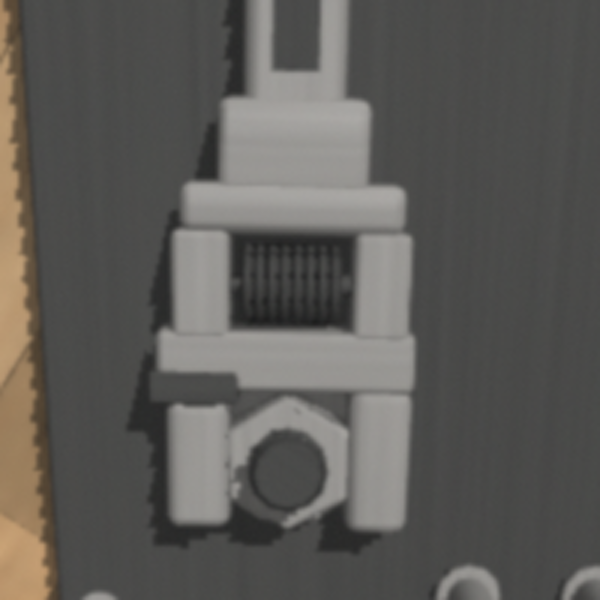

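View pics/w4.png

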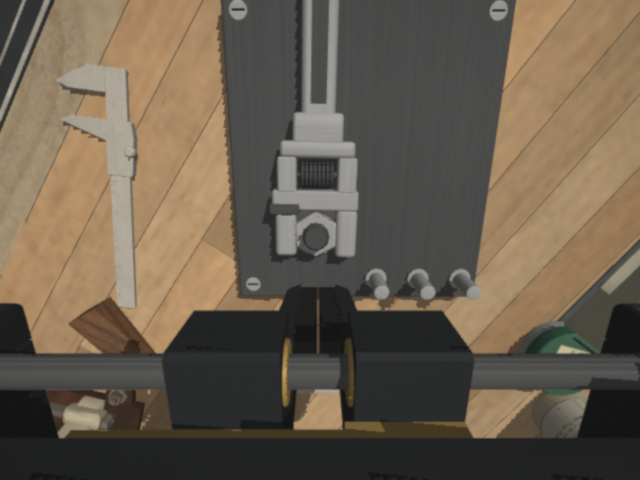

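```bash
python3 - <<'E'
from h import *
d=dict(np.load('w4.npz')); im=d['im']; g=im.mean(2)
for row in (10,40,70,100):
    print(row,np.round(g[row,296:346]).astype(int).tolist())
P=lambda l:np.array(l)/3+[220,80]
zp=.0195
nut=ray(d,P([[288,468]]),zp+.028)[0]; print('stud',nut)
worm=ray(d,P([[295,284]]),zp+.0215)[0]; print('worm',worm)
nutc=ray(d,P([[289,463]]),zp+.018)[0]; print('nut hex',nutc)
E
```

```text
10 [51, 45, 42, 41, 43, 50, 74, 95, 110, 121, 132, 144, 149, 150, 146, 127, 95, 77, 76, 75, 76, 74, 74, 74, 75, 75, 75, 75, 76, 77, 76, 76, 96, 133, 148, 149, 150, 151, 148, 145, 139, 128, 106, 82, 74, 72, 72, 72, 72, 73]
40 [65, 52, 44, 43, 43, 52, 75, 100, 115, 127, 139, 150, 154, 153, 143, 112, 83, 77, 76, 76, 76, 76, 75, 73, 74, 75, 75, 76, 76, 76, 76, 91, 126, 145, 150, 152, 153, 151, 147, 141, 131, 107, 84, 75, 74, 74, 73, 74, 74, 75]
70 [51, 45, 43, 45, 46, 61, 87, 105, 119, 131, 143, 152, 155, 154, 144, 105, 79, 75, 75, 76, 75, 74, 73, 74, 75, 74, 75, 74, 76, 77, 90, 122, 146, 152, 154, 155, 153, 149, 142, 131, 109, 85, 75, 75, 76, 74, 75, 74, 75, 77]
100 [67, 51, 44, 43, 48, 67, 92, 110, 123, 137, 149, 155, 155, 149, 123, 91, 76, 73, 74, 75, 74, 74, 74, 74, 74, 74, 74, 76, 76, 86, 115, 145, 155, 157, 157, 155, 151, 144, 132, 110, 86, 76, 75, 75, 75, 75, 75, 76, 77, 78]
stud [ 0.47006643 -0.32223267  0.0475    ]
worm [ 0.46795847 -0.27909783  0.041     ]
nut hex [ 0.47039825 -0.32372561  0.0375    ]
```

```bash
python3 - <<'E'
from h import *
d=dict(np.load('w4.npz'))
a=ray(d,[[320.2,10],[319.4,40],[318.7,70],[318,100]],.034); print(a.round(4)); v=a[0]-a[3]; print(np.degrees(np.arctan2(v[1],v[0])))
n=np.array([.4702,-.3235]); 
for th in (94,94.5,95):
    e=np.array([np.cos(np.radians(th)),np.sin(np.radians(th))]); print(th,n+.155*e, (a[:,:2]-n)@np.array([-e[1],e[0]]))
E
```

```text
[[ 0.4601 -0.1765  0.034 ]
 [ 0.4611 -0.1934  0.034 ]
 [ 0.4622 -0.2111  0.034 ]
 [ 0.4634 -0.2297  0.034 ]]
93.52931730698306
94 [ 0.45938775 -0.16887757] [-1.69283997e-04  1.36623737e-05  1.38269183e-04  2.68756514e-04]
94.5 [ 0.45803884 -0.16897781] [-0.00145539 -0.00112433 -0.00084479 -0.00055206]
95 [ 0.45669086 -0.16908982] [-0.00274139 -0.00226224 -0.00182779 -0.00137283]
```

```bash
python3 -m jog '[[0,-0.03,0,0.003,0.58],[0,-0.035,0,0,0.58],[0,-0.035,0,0,0.58],[0,-0.035,0.01,0,0.58],[0,-0.0235,0.02,0,0.58],[0,0,0.025,0,0.58],[0,0,0.01,0,0.58],[0,0,0.005,0,0.58],[0,0,0,0,0.58],[0,0,0,0,0.58]]' 20; python3 - <<'E'
from h import *
st(); snap('side','s3',(290,160,410,280),5); im=snap('wrist','w5')
E
```

```text
clock: 17.95
tool_pos: [0.4619, -0.1705, 0.0707]
eef_rot: [0.999, 0.034, 0.0, 0.0]
contact_force: [1.1, -0.7, 1.0]
opening: 0.419
t 17.95 tcp [ 0.4619 -0.1705  0.0707] eul [ 1.7997e+02 -5.0000e-02  3.8500e+00] F [ 1.1 -0.7  1. ] M [-0.01 -0.02  0.03] op 0.419 q [ 0.32  0.82 -0.1   2.09  0.31  0.25  0.02]
```

View pics/s3.png

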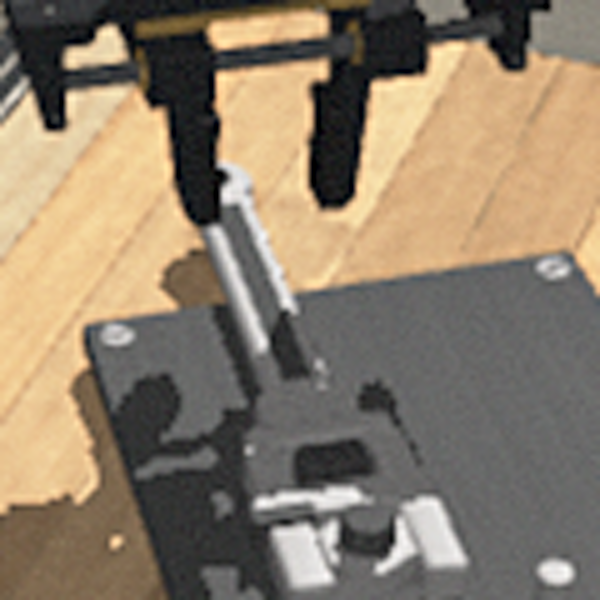

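View pics/w5.png

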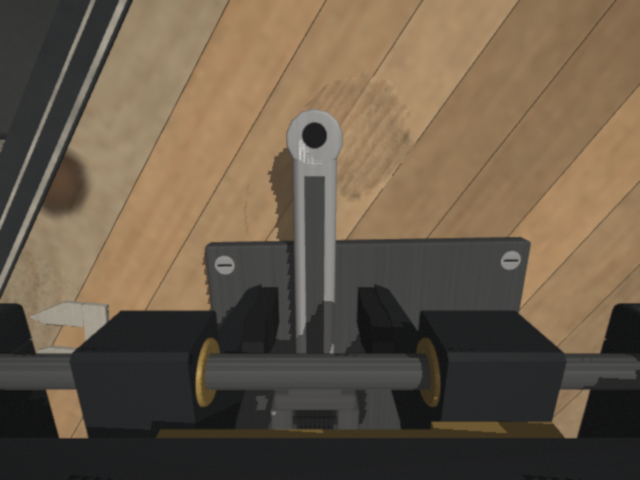

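```bash
python3 -m jog '[[-0.002,0,0.008,0,0.58],[0,0,0.012,0,0.58],[0,0,0.01,0,0.58],[0,0,0.006,0,0.58],[0,0,0.004,0,0.58],[0,0,0.003,0,0.58],[0,0,0,0,0.58]]'; python3 -m jog '[[0,0,0,0,0.66],[0,0,0,0,0.66],[0,0,0,0,0.66]]'; python3 - <<'E'
from h import *
s=st(); snap('wrist','w6')
p=s['tool_pos'][:2]-[.4702,-.3235]; print(np.hypot(*p),np.degrees(np.arctan2(p[1],p[0])))
E
```

```text
clock: 18.75
tool_pos: [0.4595, -0.1697, 0.027]
eef_rot: [0.999, 0.034, -0.0, -0.0]
contact_force: [-0.8, -0.1, -0.1]
opening: 0.416
clock: 19.05
tool_pos: [0.4598, -0.1698, 0.0276]
eef_rot: [0.999, 0.034, 0.0, 0.0]
contact_force: [-0.4, 0.1, -0.1]
opening: 0.336
t 19.05 tcp [ 0.4598 -0.1698  0.0276] eul [ 1.7999e+02 -4.0000e-02  3.9200e+00] F [-0.4  0.1 -0.1] M [-0.   -0.03 -0.  ] op 0.336 q [ 0.29  0.9  -0.06  2.1   0.32  0.14  0.01]
0.15400519749141017 93.87365060707111
```

View pics/w6.png

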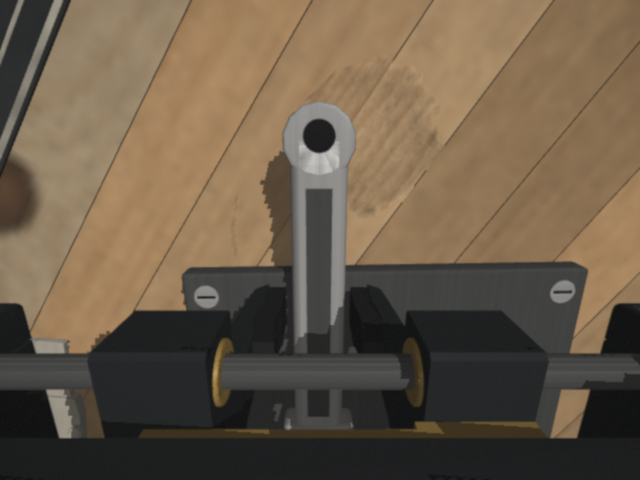

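```bash
python3 -m jog '[[0.002,0,0.001,0,0.66],[0.0027,0.00002,0.0005,0.0028,0.66],[0.0027,0.00002,0,0.0028,0.66],[0.0027,0.00002,0,0.0028,0.66]]'; python3 -m jog '[[0.00537,0.0001,0,0.00556,0.66],[0.00537,0.0001,0,0.00556,0.66],[0.00537,0.0001,0,0.00556,0.66]]';  python3 - <<'E'
from h import *
s=st(); w=r.get_calibration('wrist'); im=snap('wrist','w7')
p=s['tool_pos'][:2]-[.4702,-.3235]; print(np.hypot(*p),np.degrees(np.arctan2(p[1],p[0])))
E
```

```text
clock: 19.5
tool_pos: [0.4656, -0.1699, 0.0256]
eef_rot: [1.0, 0.006, -0.004, 0.0]
contact_force: [-6.5, -1.6, 3.6]
opening: 0.34
clock: 19.8
tool_pos: [0.4813, -0.1702, 0.0256]
eef_rot: [0.999, -0.046, -0.005, 0.0]
contact_force: [-6.5, -0.3, 4.2]
opening: 0.342
t 19.8 tcp [ 0.4813 -0.1702  0.0256] eul [179.96   0.53  -5.29] F [-6.5 -0.3  4.2] M [-0.12  1.6   0.05] op 0.342 q [ 0.28  0.91 -0.06  2.04  0.24  0.21 -0.08]
0.15373042112516797 85.86525694860194
```

View pics/w7.png

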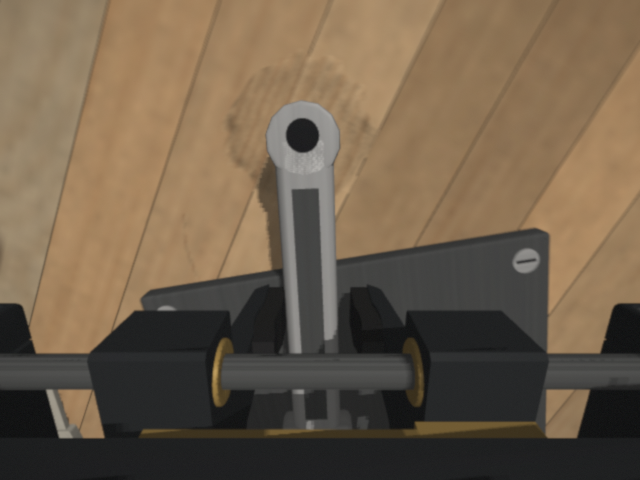

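```bash
python3 -m jog '[[0.0067,0.00015,0,0.0067,0.66],[0.0067,0.00015,0,0.0067,0.66],[0.0067,0.00015,0,0.0067,0.66],[0.0067,0.00015,0,0.0068,0.66],[0.0067,0.00015,0,0.0068,0.66],[0.0067,0.00015,0,0.0068,0.66],[0.0067,0.00015,0,0.0068,0.66],[0.0067,0.00015,0,0.0068,0.66],[0.0067,0.00015,0,0.0068,0.66],[0.0067,0.00015,0,0.0068,0.66],[0.0067,0.00015,0,0.0068,0.66],[0,0,0,0,0.66]]';  python3 - <<'E'
from h import *
s=st(); im=snap('wrist','w8'); snap('side','s8',(290,160,450,320),3.7)
p=s['tool_pos'][:2]-[.4702,-.3235]; print(np.hypot(*p),np.degrees(np.arctan2(p[1],p[0])))
E
```

```text
clock: 21.05
tool_pos: [0.5526, -0.1931, 0.0253]
eef_rot: [0.961, -0.276, -0.003, 0.0]
contact_force: [-5.0, -0.4, 2.2]
opening: 0.34
t 21.05 tcp [ 0.5526 -0.1931  0.0253] eul [179.88   0.29 -32.03] F [-5.  -0.4  2.2] M [0.09 1.03 0.07] op 0.34 q [ 0.26  0.95 -0.01  1.81  0.02  0.38 -0.32]
0.15424932858032797 57.71782985797468
```

View pics/w8.png

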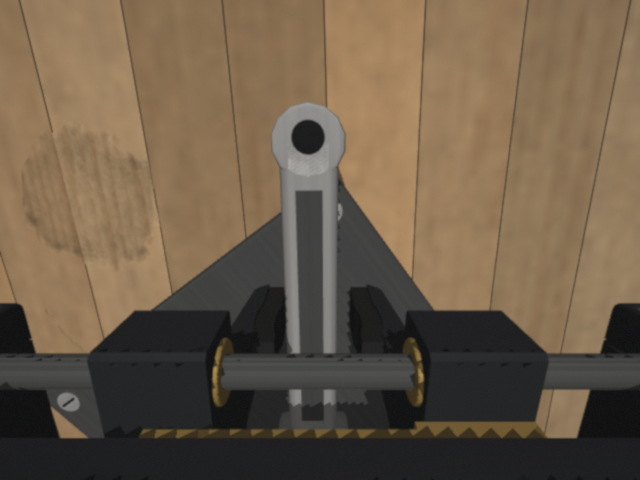

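View pics/s8.png

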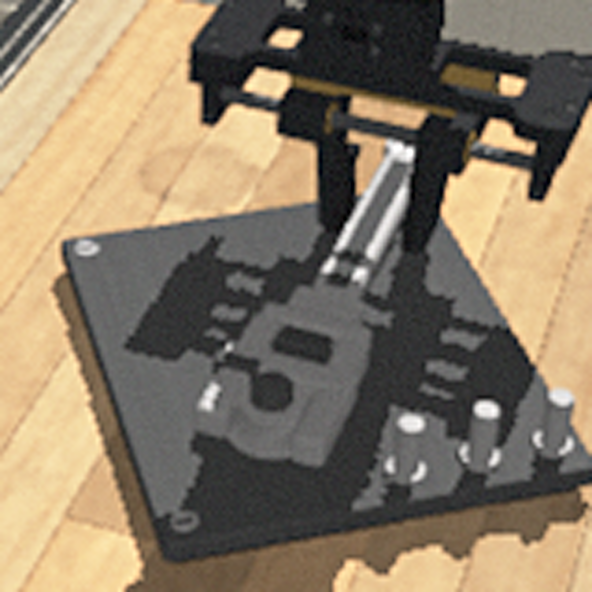

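```bash
cat > eye.py <<'E'
from h import *
def eye(uv):
    w=r.get_calibration('wrist'); X=ray(w,uv,.034)[0]; p=X[:2]-[.4702,-.3235]
    print('eye',X.round(4),'r',np.hypot(*p).round(4),'ang',np.degrees(np.arctan2(p[1],p[0])).round(2))
E
python3 -c "
from eye import *
eye([308,137])"
```

```text
eye [ 0.589  -0.1294  0.034 ] r 0.2276 ang 58.53
```

```bash
python3 -m jog '[[0.0067,0.00015,0,0.007,0.66],[0.0067,0.00015,0,0.007,0.66],[0.0067,0.00015,0,0.007,0.66],[0.0067,0.00015,0,0.007,0.66],[0,0,0,0,0.66]]';  python3 - <<'E'
from h import *
s=st(); im=snap('wrist','w9')
p=s['tool_pos'][:2]-[.4702,-.3235]; print(np.hypot(*p),np.degrees(np.arctan2(p[1],p[0])))
g=im[90:180,250:380].copy(); 
c=cv2.HoughCircles(cv2.medianBlur(cv2.cvtColor(im,cv2.COLOR_RGB2GRAY),3)[90:190,240:390],cv2.HOUGH_GRADIENT,1,50,param1=80,param2=15,minRadius=12,maxRadius=22); print(c+np.array([240,90,0]))
for f in ('w6','w8'):
    c=cv2.HoughCircles(cv2.medianBlur(cv2.imread(f'pics/{f}.png',0),3)[90:190,240:390],cv2.HOUGH_GRADIENT,1,50,param1=80,param2=15,minRadius=12,maxRadius=22); print(f,c+np.array([240,90,0]))
from eye import eye
E
```

```text
clock: 21.65
tool_pos: [0.5753, -0.2095, 0.0253]
eef_rot: [0.933, -0.359, -0.001, 0.0]
contact_force: [-3.4, -0.3, -0.6]
opening: 0.344
t 21.65 tcp [ 0.5753 -0.2095  0.0253] eul [ 1.7992e+02  1.0000e-01 -4.2040e+01] F [-3.4 -0.3 -0.6] M [0.04 0.65 0.03] op 0.344 q [ 0.26  0.97  0.03  1.73 -0.05  0.44 -0.41]
0.15507351631103128 47.314363940297746
[[[309.5        138.5         16.60000038]]]
w6 [[[318.5        135.5         16.89999962]]]
w8 [[[307.5        136.5         17.29999924]]]
```

```bash
python3 - <<'E'
from eye import *
eye([309,138])
s=st()
E
```

```text
eye [ 0.6229 -0.1535  0.034 ] r 0.2285 ang 48.07
t 21.7 tcp [ 0.5756 -0.2091  0.0254] eul [ 1.7996e+02  7.0000e-02 -4.1970e+01] F [-3.5  0.2 -1.4] M [0.08 0.73 0.02] op 0.339 q [ 0.26  0.97  0.03  1.73 -0.05  0.44 -0.41]
```

View pics/w9.png

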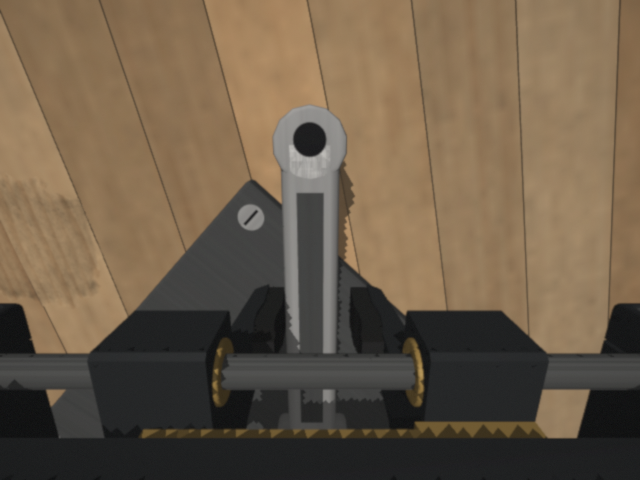

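```bash
python3 -m jog '[[-0.0025,0,0,0,0.58],[0,0,0,0,0.58],[0,0,0,0,0.56],[0,0,-0.01,0,0.56],[0,0,-0.025,0,0.56],[0,0,-0.03,0,0.56],[0,0.025,-0.03,0,0.56],[0,0.035,-0.02,0,0.56],[0,0.035,0,0,0.7],[0,0.035,0,0,0.9],[0,0.025,0,0,1],[0,0,0,0,1],[0,0,0,0,1],[0,0,0,0,1],[0,0,0,0,1]]';  python3 - <<'E'
from h import *
st()
w=r.get_calibration('wrist'); im=snap('wrist','w10'); np.savez('w10.npz',im=im,**w)
cv2.imwrite('pics/w10z.png',cv2.resize(im[80:280,220:420],None,fx=3,fy=3,interpolation=cv2.INTER_CUBIC)[:,:,::-1])
E
```

```text
clock: 23.2
tool_pos: [0.4723, -0.3213, 0.141]
eef_rot: [0.934, -0.357, 0.0, -0.001]
contact_force: [-0.1, 0.3, -0.1]
opening: 0.002
t 23.2 tcp [ 0.4723 -0.3213  0.141 ] eul [-1.7993e+02 -2.0000e-02 -4.1850e+01] F [-0.1  0.3 -0.1] M [0.03 0.09 0.03] op 0.002 q [ 0.52  0.75  0.    1.83 -0.    0.56 -0.21]
```

View pics/w10z.png

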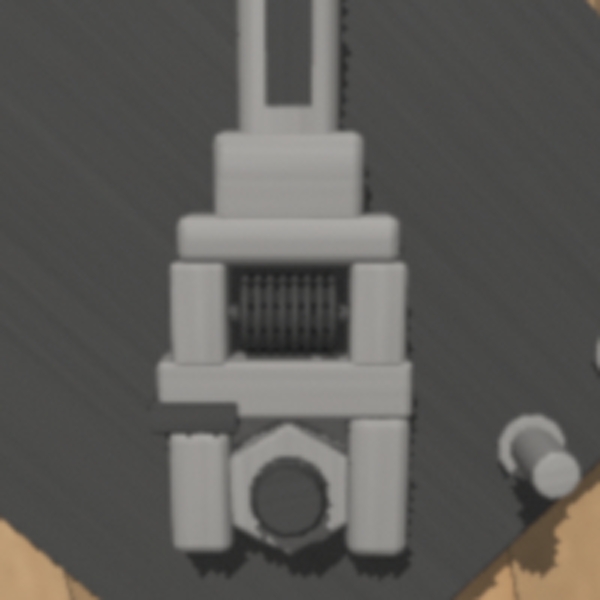

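View pics/w10.png

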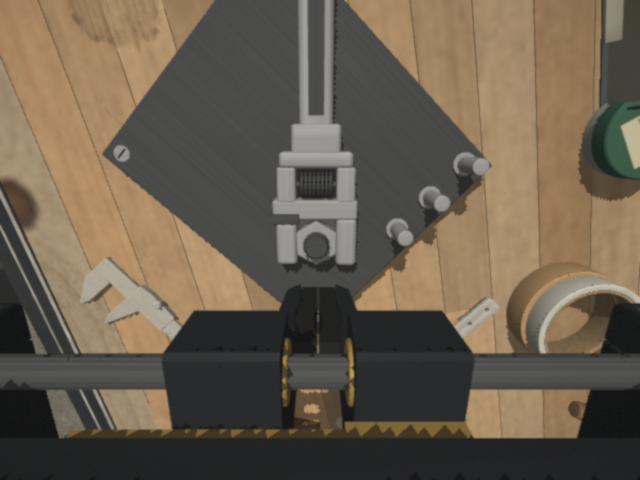

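```bash
python3 - <<'E'
from h import *
st(); print(r.finish_job())
E
```

```text
t 23.25 tcp [ 0.472  -0.3215  0.1409] eul [-1.7995e+02 -2.0000e-02 -4.1860e+01] F [ 0.2 -0.  -0.2] M [-0.01  0.11  0.04] op 0.002 q [ 0.52  0.75  0.    1.83 -0.    0.56 -0.21]
the job is handed in; nothing more can be done
None
```

The jaws now fit the nut, the nut has been tightened by about an eighth of a turn, and the wrench is left lying on it. I handed the job in at 23.3 s.

**Closing the jaws:** I rolled the worm with the closed fingertips in seven drag strokes. I stopped when the drag rose from about 4 N to 8 N and the fingers slipped. The wrist picture then showed both jaws against the nut. I aimed for 10–13 N on the worm. It briefly reached about 18 N in one stroke, above the suggested 7–15 N but under the 35 N limit.

**Tightening:** I turned the handle clockwise between the loosely opened fingers, backed off, opened them and lifted away.

**Last checks:**

| Check | Result |
|---|---|
| Handle rotation | About 45.7°, from 93.8° to 48.1° |
| Nut rotation, read from the hexagon | About 44.5° or 46°, depending on which earlier picture I compare with (target 45°) |
| Jaws | Still against the nut and lined up with it |
| Hand | Clear of everything, contact force about 0 N |
| Loose things | The arm never went near the caliper or knee joint; I did not measure their positions again |

The hexagon readings were taken by eye from the pictures, so they are good to about 1°.

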